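Let the flat pan stop out by one hole

TASK

The next foil pans are shorter: let the bench stop with the flat end plate out (longer, its plate away from its foot) by exactly one hole. Pinch its two spring buttons flush with the sliding tube, pull the tube past them and let them snap back out through the next hole. Leave the other stop, the one with the V fork, as it is set.

Things in the scene. Friction and masses are not known exactly. Their poses are not given: they have to be found in the camera images.
- flat_stop: Bench stop with the flat plate: a level telescopic tube on a foot fixed to the table. Origin on the table below the buttons. x: along the tube from foot to plate, the way it lets out; y across; z up. Foot 50 mm wide, 92 high, 107 to 163 mm behind (-x); its base, 90 wide, reaches 200 behind. It points away from the robot within 20 degrees; its twin with the V fork stands beside it, left or right.
- flat_pins (a point): Midpoint between the two buttons of the flat-plate stop, inside its tube, 60 mm above the table; same axes as the stop. It never moves: the buttons belong to the fixed inner tube. The buttons are level brass pins, 14 mm in diameter, round-ended, one on each side (+y, -y) at half the tube's height, standing 8 mm out of it: 52 mm over both.
- flat_slide (a joint): How far the outer tube of the flat-plate stop is let out, m: 0 = start, 0.040 = next hole, 0.080 = last. Square, 36 mm, 42 to 78 mm above the table, at 0 from 100 mm behind to 95 mm ahead of the buttons; its plate, 110 wide, 75 high, 6 thick, 80 high at its top, closes the far end. Three 17 mm holes 40 mm apart. 1.5 N friction; locked (1.5 mm play) while the buttons are out.
- flat_button (a joint): How far the flat-plate stop's buttons are pressed in, m; they move together. 0 = out, 0.008 = flush with the outer tube, which frees it; 0.0105 while under its wall. Each pushes back 1 N when out, 4.5 N flush, and snaps out at a hole by itself. Fingers that pinch them flush also grip the tube's sides and can draw it along; the buttons stay in place.
- fork_slide (a joint): The slide of the other stop, whose tube ends in two prongs spread in a V, else the same; in m, 0 = as set at the start, to be left there.

How it is judged:
By the outcome, as a careful person would: the job done as asked, in the order asked, and still so for the second after the job is handed in, with the robot touching nothing.
It also fails if it takes over 32 s, if anything falls off the work surface, if the arm or the gripper's body presses on something with over 40 N, if the wrist force passes 120 N, or if a joint passes its speed limit or range.

ROBOT

A 6-joint arm with a two-finger parallel gripper is mounted at the origin on the work surface. World frame = base frame: x ahead of the robot, y to its left, z up, the work surface at z = 0. Lengths are in m, angles in rad, forces in N, time in s.
With the tool pointing down it reaches from about 0.325 to 0.775 m from the base axis. Payload 5.5 kg.
Tool frame: the origin (TCP) lies at the centre of the arm's flange, where the gripper is bolted on; the fingertips stand 173 mm ahead of it and the grasp point (between the pads) lies 155 mm ahead of it (r.pinch_z is the distance from the TCP to the grasp point, in m); z points along the fingers, y is the line along which they close (so a half turn about z gives the same grasp; the last joint's range is limited). The gripper opens to 85 mm and grips with 20 to 120 N. Pads are 22 mm wide; open, the fingers measure 114 mm over their backs; the gripper's body (76 mm by 85 mm) begins 54 mm behind the grasp point. The pads swing forward as they close: fully open they stand 13 mm farther back than shut.
Start: joints at [-1.341, 0.091, 1.231, -0, 1.82, -0.057], TCP at [0.17, -0.576, 0.405] pointing down, gripper open.
Joint ranges: [-2.87, 2.87], [-0.86, 2.18], [0.17, 2.46], [-1.51, 4.65], [0.06, 2.69], [-2.65, 2.65]. Speed limits (rad/s): [2.57, 2.57, 3.01, 3.14, 3.14, 3.14].

INTERFACE

Orientations are given as a unit quaternion [x, y, z, w].
In Python, from plant import r gives the robot as it stands.
- The arm moves only by the tool step_arm, never from a script. Its argument "motion" is text: rows parted by semicolons, each of 4 numbers parted by spaces: the shift along the tool's x, y, z scaled (see below), then the turn about the tool's z scaled (see below). A call has exactly 10 rows; each row shifts and turns the commanded pose from where the row before left it, along the tool's axes as they then stand; what a row does not reach is not made up. The controller multiplies each number of a shift by 0.025 m and each number of a turn by 0.15 rad. A row lasts 1/10 s, in which the tool goes at most 50 mm and 8.59 degrees, less where a joint would pass 70% of its speed; a pose out of reach is approached as far as the arm can. A call with a number of a shift or a turn outside -1 to 1 is refused whole. A call with a gripper value outside its range is refused whole. "gripper" is the opening, from 0 (shut) to 1 (fully open), set as the call begins (left out, the last holds). The fingers move at their own pace and stop on an object; "squeeze" is the grip in N (left out, the last holds). Time passes only in rows, so rows that do not move let the fingers close, or fill a call up. It gives the time, the measured TCP pose, the force, the opening and the grip force at its end, in the units of the state.
- r.read_state(): the state, without advancing time (a new reading comes with each control period).
- r.camera(name): name is "scene" or "top" or "wrist"; returns a dict with "pixels" (384x512x3 uint8, red, green, blue), "camera_matrix" (3x3 intrinsics, pixels), "D" ([k1, k2, p1, p2, k3] as OpenCV has them; the pictures are not rectified), "xyz" and "attitude" of the camera in the world. Camera axes: x right, y down, z forward; pixel columns grow to the right and rows downward; lengths in m; the calibration is good to about 2 mm. A picture is of the moment at which its call begins. There is no depth.
- r.close_job(): hands the job in; it is judged then, once.
The state is a dict: "time_s": time; "qpos": joint angles; "joint_vel": joint speeds; "effort": joint torques, N m; "ee_pos": TCP position; "tcp_rot": TCP orientation; "contact_force": force on the tool from outside, world axes, zero at the start; "moment": the same for the moment, N m; "gripper_width": finger opening in m; "grip_force": force on a finger pad.
Only numpy, scipy, OpenCV 4.12 (cv2) and the standard library are available. Lean on these libraries where they do the work, as an engineer would, in place of code of your own. Each camera call takes 0.05 s, during which the arm holds its last target. There are 200 camera calls.

## Working session

There is one attempt and no reset: what is moved stays moved. The work goes in short steps, Python scripts to look and compute and a tool call to move; the robot and the scene stay as the last step left them, time stands still between calls to the robot, and variables do not carry over. Pictures are saved under pics/ and viewed, at most 10 in all, crops included, and the job is handed in when it is done.

Besides the shell and the picture viewer there is one more tool, called after ">>>" as name(argument=value, ...) on one line, values as JSON. step_arm: Moves the arm, as the interface text tells. Shifts and turns lie within -1 to 1; 1 stands for 0.025 m of shift or 0.15 rad of turn. Its arguments: {"type":"object","properties":{"motion":{"type":"string"},"gripper":{"type":"number"},"squeeze":{"type":"number"}},"required":["motion"]}

```bash
mkdir -p pics; cat > h.py <<'E'
import numpy as np, cv2, json
from plant import r
from scipy.spatial.transform import Rotation as R
def snap(n,f):
    c=r.camera(n); cv2.imwrite('pics/'+f,cv2.cvtColor(c['pixels'],cv2.COLOR_RGB2BGR)); 
    import pickle; pickle.dump(c,open('pics/'+f+'.pkl','wb')); return c
def rot(c):
    a=np.array(c['attitude']); return a if a.shape==(3,3) else R.from_quat(a).as_matrix()
def toplane(c,uv,z):
    uv=np.array(uv,float).reshape(-1,1,2)
    n=cv2.undistortPoints(uv,np.array(c['camera_matrix']),np.array(c['D']))[:,0]
    d=np.c_[n,np.ones(len(n))]@rot(c).T; o=np.array(c['xyz'])
    return o+d*((z-o[2])/d[:,2])[:,None]
E
python3 - <<'E'
from h import *
a=snap('top','top1.png');b=snap('scene','sc1.png')
cv2.imwrite('pics/both.png',cv2.resize(np.vstack([cv2.imread('pics/top1.png')]),(800,600)))
for c in(a,b): print(c['xyz'],c['attitude'],np.array(c['camera_matrix']).tolist())
print(r.read_state())
E
```

```text
[ 0.46382926 -0.00099398  0.91002885] [-0.70624238  0.70673775 -0.03034275  0.02868417] [[474.97920475913554, 0.0, 261.4848435003725], [0.0, 474.97920475913554, 202.79437992702074], [0.0, 0.0, 1.0]]
[ 0.90623697 -0.14052117  0.58848871] [ 0.7685223   0.55126645 -0.18803219 -0.26480686] [[359.4541750243521, 0.0, 258.70051778172524], [0.0, 359.4541750243521, 195.66536232562046], [0.0, 0.0, 1.0]]
{'time_s': 0.1, 'qpos': array([-1.34073741e+00,  9.18258719e-02,  1.23178296e+00, -7.52617434e-06,
        1.81979845e+00, -5.67214519e-02]), 'joint_vel': array([-0.00054025, -0.00089296, -0.00127288, -0.00150193,  0.00025867,
        0.00064088]), 'effort': array([ 3.13414595e-03, -4.60219860e+01, -4.19216502e+01,  8.49828120e-05,
        1.06262503e-02, -3.16756754e-07]), 'ee_pos': array([ 0.16971781, -0.57555871,  0.40362844]), 'tcp_rot': array([ 9.89736955e-01,  1.42898346e-01, -8.21718789e-05, -9.03596853e-04]), 'contact_force': array([-0.09636447, -0.16880893,  1.10392426]), 'moment': array([0.02272843, 0.04923383, 0.01989167]), 'grip_force': 0.0, 'gripper_width': 0.08542899490352489}
```

View pics/both.png

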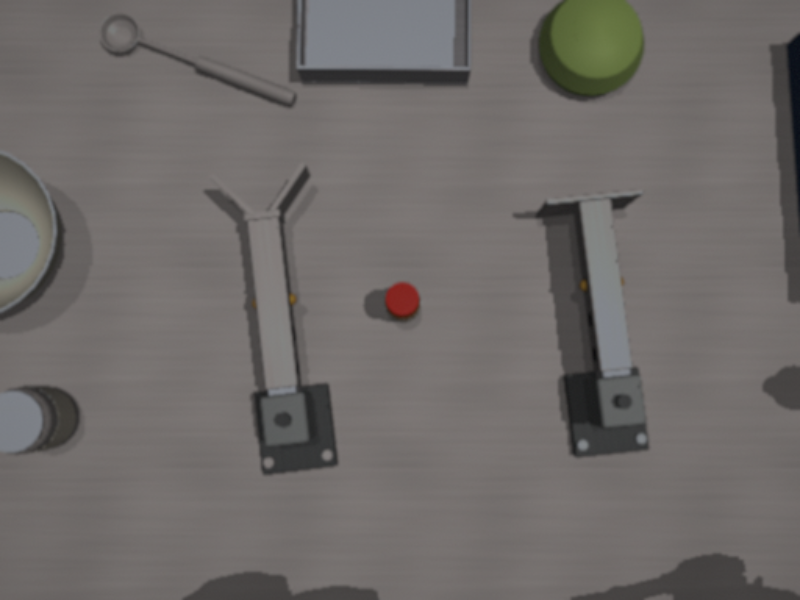

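View pics/sc1.png

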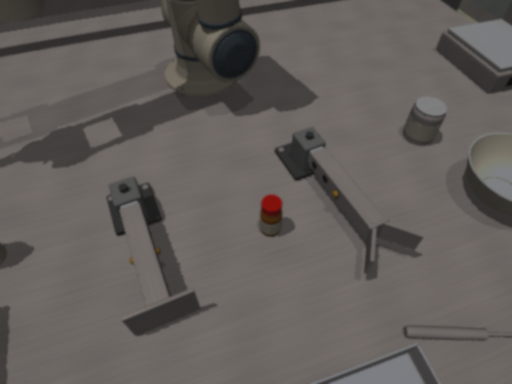

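The top view (800x600 scale) shows the flat stop on the right, with brass buttons near (584,286) and (622,281). The V-fork stop is on the left with its tube at about (272,300). I'll measure the buttons and tube by mask.

```bash
python3 - <<'E'
from h import *
import pickle
c=pickle.load(open('pics/top1.png.pkl','rb'));im=c['pixels'];s=.64
hsv=cv2.cvtColor(im,cv2.COLOR_RGB2HSV)
m=cv2.inRange(hsv,(8,110,60),(25,255,255)); m[:, :350]=0; m[:150]=0;m[260:]=0
n,_,st,ce=cv2.connectedComponentsWithStats(m)
print(st[1:],ce[1:]); print(toplane(c,ce[1:],.06))
b=cv2.inRange(hsv[...,2],145,255); 
g=cv2.cvtColor(im,cv2.COLOR_RGB2GRAY)
for v in (150,165,180,195,210,225): print(v,g[v,365:410].tolist())
E
```

```text
[[371 179   5   7  23]] [[372.95652174 182.17391304]]
[[ 0.572133   -0.20388804  0.06      ]]
150 [59, 58, 57, 51, 42, 37, 34, 46, 81, 115, 129, 131, 131, 131, 132, 133, 132, 131, 130, 131, 131, 132, 130, 130, 129, 130, 129, 126, 119, 114, 117, 118, 118, 118, 117, 117, 116, 117, 116, 117, 116, 117, 116, 116, 116]
165 [69, 63, 57, 58, 56, 49, 41, 36, 36, 49, 83, 117, 130, 132, 132, 133, 133, 133, 132, 132, 132, 133, 132, 132, 131, 132, 131, 130, 129, 122, 111, 109, 112, 113, 113, 113, 114, 114, 114, 114, 115, 114, 115, 114, 114]
180 [74, 71, 68, 61, 57, 55, 55, 61, 66, 58, 42, 50, 88, 121, 133, 133, 133, 133, 132, 134, 133, 132, 133, 133, 132, 133, 132, 133, 132, 133, 133, 126, 107, 95, 100, 110, 113, 114, 114, 113, 113, 113, 114, 114, 113]
195 [75, 75, 75, 74, 69, 64, 60, 58, 56, 47, 40, 35, 36, 55, 92, 123, 134, 134, 134, 133, 134, 133, 133, 133, 133, 133, 132, 133, 133, 134, 133, 133, 133, 127, 115, 112, 115, 116, 115, 116, 117, 115, 115, 115, 115]
210 [74, 74, 73, 74, 74, 71, 64, 59, 58, 59, 56, 48, 39, 33, 34, 57, 95, 124, 133, 134, 134, 133, 133, 133, 133, 132, 133, 133, 132, 133, 133, 132, 133, 132, 133, 128, 118, 113, 115, 117, 116, 116, 117, 117, 117]
225 [75, 74, 72, 73, 73, 73, 73, 70, 63, 57, 57, 58, 55, 44, 26, 11, 26, 57, 97, 124, 133, 133, 133, 133, 132, 133, 134, 133, 133, 133, 133, 133, 133, 133, 132, 133, 132, 128, 115, 111, 115, 116, 116, 116, 116]
```

```bash
cat >> h.py <<'E'
def plan(target,yaw):
    s=r.read_state(); M=R.from_quat(s['tcp_rot']).as_matrix()
    cur=np.arctan2(M[1,0],M[0,0]); d=np.array(target)-s['ee_pos']
    dpsi=(yaw-cur+np.pi/2)%np.pi-np.pi/2
    print('t',s['time_s'],'pos',s['ee_pos'],'yaw',cur,'tilt z',M[:,2],'force',s['contact_force'],s['grip_force'],s['gripper_width'])
    print('tool shift m',M.T@d,'rows(0.025)',M.T@d/.025,'turn units',-dpsi/.15)
E
python3 - <<'E'
from h import *
import pickle
c=pickle.load(open('pics/top1.png.pkl','rb'))
v=np.array([150,165,180,195,210,225.])
L=toplane(c,np.c_[[373.3,374.9,376.9,378.9,380.9,382.9],v],.078)
Rr=toplane(c,np.c_[[393,394.3,396.7,398.3,400.5,402.5],v],.078)
sl=[np.polyfit(q[:,0],q[:,1],1) for q in(L,Rr)]; print(sl)
k=(sl[0]+sl[1])/2; yaw=np.arctan(k[0]);print('yaw',yaw,'width',(sl[0]-sl[1])[1]+ (sl[0]-sl[1])[0]*.57)
ux=np.array([np.cos(yaw),np.sin(yaw)]);uy=np.array([-ux[1],ux[0]])
p=np.array([.5721,-.2039])  # visible +y button ~
o=np.array([0,k[1]]); pin=o+ux*((p-o)@ux); print('pin',pin,'lat of button',(p-o)@uy, r.pinch_z)
# foot-corner/plate check: tube rear and plate at px
print(((toplane(c,[[617*.64,372*.64],[595*.64,200*.64]],.078)[:,:2]-pin)@ux))
plan([*pin,.30],yaw)
E
```

```text
[array([ 0.10752931, -0.26846464]), array([ 0.10348555, -0.30063289])]
yaw 0.10511852458356444 width 0.034473188865523446
pin [ 0.57421697 -0.22396461] lat of button 0.02017597657688955 0.1547
[-0.1033798   0.09308557]
t 0.1 pos [ 0.16971781 -0.57555871  0.40362844] yaw 0.2867784299659348 tilt z [-4.20902081e-04  1.76516194e-03 -9.99998354e-01] force [-0.09636447 -0.16880893  1.10392426] 0.0 0.08542899490352489
tool shift m [ 0.48742276 -0.22262867  0.10407864] rows(0.025) [19.49691045 -8.90514698  4.16314557] turn units 1.2110660358824696
```

>>> step_arm(motion="0.97 -0.44 0 0;0.97 -0.44 0 0;0.97 -0.44 0 0;0.97 -0.44 0 0;0.97 -0.44 0 0;0.97 -0.44 0 0;0.97 -0.44 0 0;0.97 -0.44 0 0;0.97 -0.44 0 0;0.97 -0.44 0 0", gripper=1, squeeze=30)

```text
time_s: 1.1
ee_pos: [0.3719, -0.4006, 0.4041]
tcp_rot: [0.99, 0.143, -0.0, -0.0]
contact_force: [0.2, -0.4, 0.4]
gripper_width: 0.0853
grip_force: 0.0
```

>>> step_arm(motion="0.97 -0.44 0.4 0;0.97 -0.44 0.4 0;0.97 -0.44 0.4 0;0.97 -0.44 0.4 0;0.97 -0.44 0.4 0;0.97 -0.44 0.4 0;0.97 -0.44 0.4 0;0.97 -0.44 0.4 0;0.9 -0.44 0.4 0.6;0.3 -0.2 0.4 0.6")

```text
time_s: 2.1
ee_pos: [0.5585, -0.2371, 0.3034]
tcp_rot: [0.999, 0.053, -0.0, -0.001]
contact_force: [-0.3, -1.1, 0.1]
gripper_width: 0.0853
grip_force: 0.0
```

```bash
python3 - <<'E'
from h import *
c=snap('wrist','w1.png'); print(c['xyz'],c['attitude'],c['camera_matrix'])
plan([.5742,-.2240,.30],.105)
E
```

```text
[ 0.62977258 -0.22945618  0.27203766] [ 0.73644199 -0.66145191 -0.09589219  0.10459092] [[275.68144182   0.         254.38399247]
 [  0.         275.68144182 191.56297194]
 [  0.           0.           1.        ]]
t 2.15 pos [ 0.55847787 -0.23663594  0.30117575] yaw 0.10133037815760203 tilt z [-0.003218    0.002814   -0.99999086] force [-0.08633549  0.84272262 -1.21590312] 0.0 0.08537250295522802
tool shift m [ 0.01692306 -0.01097715  0.0011607 ] rows(0.025) [ 0.67692231 -0.43908591  0.04642816] turn units -0.024464145615986276
```

View pics/w1.png

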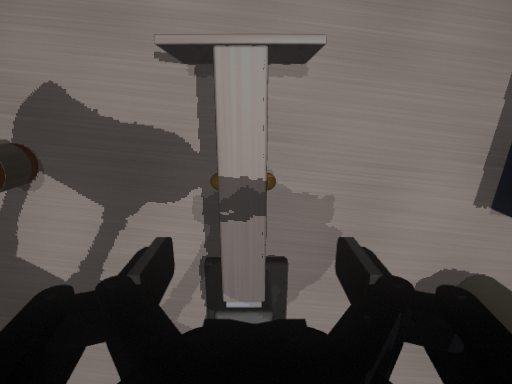

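The wrist view shows both buttons, at about (216,182) and (270,181), with the tube between them and the plate at the top. I'll cast rays to refine the position.

```bash
python3 - <<'E'
from h import *
import pickle
c=pickle.load(open('pics/w1.png.pkl','rb'));im=c['pixels']
hsv=cv2.cvtColor(im,cv2.COLOR_RGB2HSV)
m=cv2.inRange(hsv,(8,110,40),(28,255,255)); m[:,:195]=0; m[:,290:]=0;m[:150]=0;m[210:]=0
n,_,st,ce=cv2.connectedComponentsWithStats(m); print(st[1:])
k=[i for i in range(1,n) if st[i,4]>15]
P=toplane(c,ce[k],.06);print(P,P.mean(0))
# tips' outer extremes
print(toplane(c,[[st[i,0] if ce[i,0]<243 else st[i,0]+st[i,2]-1, ce[i,1]] for i in k],.06))
E_=toplane(c,[[217,70],[267,70],[221,270],[265,270]],.078);print(E_)
d=(E_[0]+E_[1]-E_[2]-E_[3])/2;print('yaw',np.arctan2(d[1],d[0]))
p=P.mean(0); plan([p[0],p[1],.30],np.arctan2(d[1],d[0]))
E
```

```text
[[267 173   8  17 111]
 [211 174   7  16  90]]
[[ 0.57794313 -0.24685311  0.06      ]
 [ 0.57294428 -0.20299052  0.06      ]] [ 0.57544371 -0.22492181  0.06      ]
[[ 0.57828297 -0.24999803  0.06      ]
 [ 0.57265792 -0.20032893  0.06      ]]
[[ 0.65289874 -0.20185315  0.078     ]
 [ 0.65633216 -0.23433044  0.078     ]
 [ 0.50513508 -0.21530325  0.078     ]
 [ 0.5089888  -0.25040354  0.078     ]]
yaw 0.09971058588705092
t 2.15 pos [ 0.55847787 -0.23663594  0.30117575] yaw 0.10133037815760203 tilt z [-0.003218    0.002814   -0.99999086] force [-0.08633549  0.84272262 -1.21590312] 0.0 0.08537250295522802
tool shift m [ 0.01806713 -0.00993427  0.00115411] rows(0.025) [ 0.72268523 -0.39737072  0.04616431] turn units 0.01079861513700801
```

>>> step_arm(motion="0.36 -0.19 0 0;0.36 -0.19 0 0;0 0 0.5 0;0 0 0.6 0;0 0 0.6 0;0 0 0.6 0;0 0 0.6 0;0 0 0.4 0;0 0 0.25 0;0 0 0 0")

```text
time_s: 3.15
ee_pos: [0.5739, -0.2274, 0.2147]
tcp_rot: [0.999, 0.053, -0.001, -0.0]
contact_force: [0.2, -0.5, -0.3]
gripper_width: 0.0852
grip_force: 0.0
```

```bash
python3 - <<'E'
from h import *
plan([.5753,-.2248,.212],.102)
c=snap('wrist','w2.png')
E
```

```text
t 3.15 pos [ 0.57386533 -0.22739856  0.2146693 ] yaw 0.10676401903477559 tilt z [-1.69017673e-03  7.64060136e-04 -9.99998280e-01] force [ 0.19788    -0.45607892 -0.25439874] 0.0 0.08522839748869185
tool shift m [ 0.00170768 -0.00242838  0.00266886] rows(0.025) [ 0.06830704 -0.09713505  0.10675423] turn units 0.03176012689850349
```

View pics/w2.png

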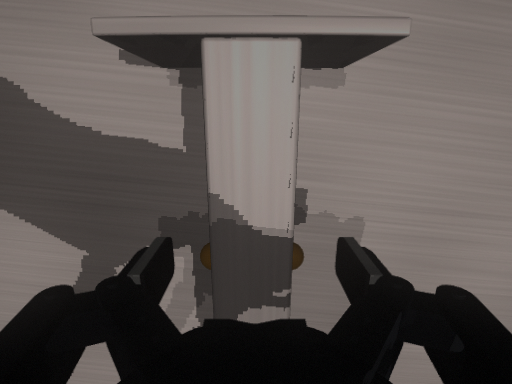

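The pads straddle the buttons (201–303 px) nearly centred, with the finger inner edges at 174 and 337. Trim slightly and close.

>>> step_arm(motion="0.06 -0.08 0.1 0.03;0 0 0 0;0 0 0 0;0 0 0 0;0 0 0 0;0 0 0 0;0 0 0 0;0 0 0 0;0 0 0 0;0 0 0 0", gripper=0, squeeze=30)

```text
time_s: 4.2
ee_pos: [0.5757, -0.2254, 0.2147]
tcp_rot: [0.999, 0.051, 0.001, 0.0]
contact_force: [0.0, -0.6, 5.7]
gripper_width: 0.0355
grip_force: 32.7
```

Flush (35.5 mm). Pull out.

>>> step_arm(motion="0.1 0 0 0;0.2 0 0 0;0.2 0 0 0;0.2 0 0 0;0.2 0 0 0;0.2 0 0 0;0.2 0 0 0;0.1 0 0 0;0.1 0 0 0;0.1 0 0 0")

```text
time_s: 5.2
ee_pos: [0.6153, -0.2214, 0.2147]
tcp_rot: [0.999, 0.051, 0.0, 0.0]
contact_force: [-2.2, 0.0, 6.6]
gripper_width: 0.036
grip_force: 31.6
```

```bash
python3 - <<'E'
from h import *
plan([.5753+.0398,-.2248+.0041,.212],.102)
c=snap('wrist','w3.png');snap('scene','s3.png')
E
```

```text
t 5.2 pos [ 0.61530889 -0.22135384  0.21472358] yaw 0.102441065895224 tilt z [ 7.12766515e-04 -6.18749733e-04 -9.99999555e-01] force [-2.19755067  0.0329461   6.59455527] 31.62934659048915 0.036006256263208726
tool shift m [-0.00014269 -0.00067365  0.00272302] rows(0.025) [-0.00570766 -0.02694587  0.10892097] turn units 0.0029404393014938655
```

View pics/w3.png

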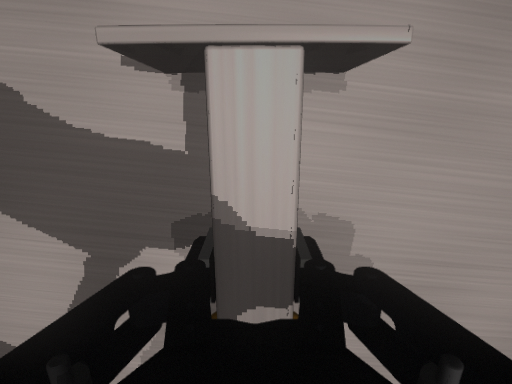

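The plate's top edge is at row 26 (18 before), and brass shows at (213,315) and (297,315). The tube may be 1–3 mm short, so I'll nudge on slowly; the lock will stop it.

>>> step_arm(motion="0.04 0 0 0;0.04 0 0 0;0.04 0 0 0;0.04 0 0 0;0.04 0 0 0;0 0 0 0;0 0 0 0;0 0 0 0;0 0 0 0;0 0 0 0")

```text
time_s: 6.3
ee_pos: [0.6187, -0.2211, 0.2147]
tcp_rot: [0.999, 0.051, -0.002, 0.0]
contact_force: [-14.8, 0.5, 10.8]
gripper_width: 0.0358
grip_force: 32.2
```

```bash
python3 - <<'E'
from h import *
s=snap('scene','s4.png');w=snap('wrist','w4.png')
a=cv2.cvtColor(s['pixels'],cv2.COLOR_RGB2BGR)[160:360,70:270];b=cv2.cvtColor(w['pixels'],cv2.COLOR_RGB2BGR)[:,130:386]
cv2.imwrite('pics/v4.png',np.hstack([cv2.resize(a,(500,500),interpolation=2),cv2.resize(b,(300,450))[:,:][:450] if 0 else cv2.copyMakeBorder(cv2.resize(b,(300,450)),0,50,0,0,0)]))
E
```

```text
(no output)
```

View pics/v4.png

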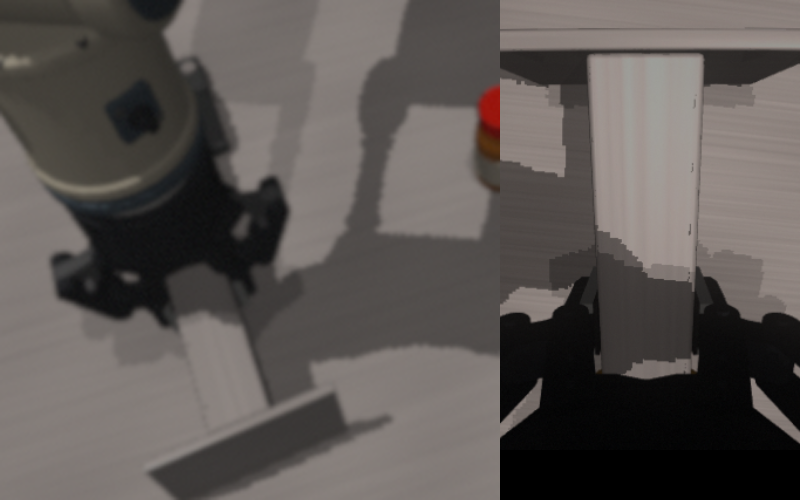

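Resistance rose from 2 N to 15 N, so the tube has locked at a hole. Release, lift clear and check.

>>> step_arm(motion="-0.08 0 0 0;0 0 0 0;0 0 0 0;0 0 0 0;0 0 0 0;0 0 0 0;0 0 0 0;0 0 0 0;0 0 -0.2 0;0 0 -0.5 0", gripper=1)

```text
time_s: 7.4
ee_pos: [0.6178, -0.2208, 0.23]
tcp_rot: [0.999, 0.051, -0.001, -0.001]
contact_force: [-0.1, -0.1, -0.4]
gripper_width: 0.0856
grip_force: 0.0
```

>>> step_arm(motion="0 0 -0.8 0;0 0 -0.8 0;0 0 -0.8 0;0 0 -0.8 0;-0.6 0 -0.6 0;-0.8 0 0 0;-0.8 0 0 0;-0.8 0 0 0;-0.3 0 0 0;0 0 0 0")

```text
time_s: 8.4
ee_pos: [0.5356, -0.2295, 0.3273]
tcp_rot: [0.999, 0.051, 0.001, 0.0]
contact_force: [0.1, 0.2, -0.8]
gripper_width: 0.0853
grip_force: 0.0
```

```bash
python3 - <<'E'
from h import *
print(r.read_state()['time_s'],r.read_state()['contact_force'])
c=snap('wrist','w5.png'); im=c['pixels']
hsv=cv2.cvtColor(im,cv2.COLOR_RGB2HSV)
m=cv2.inRange(hsv,(8,110,40),(28,255,255))
n,_,st,ce=cv2.connectedComponentsWithStats(m)
for i in range(1,n):
    if st[i,4]>15: print(st[i],toplane(c,[ce[i]],.06)[0])
E
```

```text
8.4 [ 0.12768865  0.2038761  -0.81666945]
[  0 123  30  46 995] [ 0.55865152 -0.01554769  0.06      ]
[225 143   7  15  88] [ 0.57327635 -0.20323365  0.06      ]
[277 143   8  15  98] [ 0.577869   -0.24705874  0.06      ]
```

View pics/w5.png

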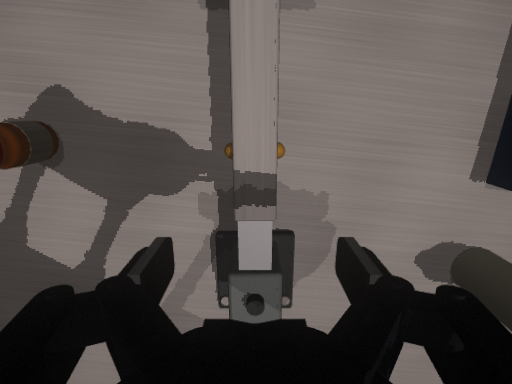

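The buttons are fully out at (229,150) and (281,150), and the tube's rear edge is at row 220. Check the let-out numerically and hand in.

```bash
python3 - <<'E'
from h import *
import pickle
c=pickle.load(open('pics/w5.png.pkl','rb'))
d=toplane(c,[[255,220]],.078)[0][:2]-[.5755,-.225]
s=d@[np.cos(.102),np.sin(.102)]; print('rear',s)
if -.066<s<-.054: print(r.close_job())
E
```

```text
rear -0.05686005902759096
the job is handed in; nothing more can be done
None
```

The flat-plate stop is let out by one hole: its two buttons are back out at full height, and the tube's rear edge measures about 57 mm behind them (60 mm nominal, camera good to about 2 mm). I didn't touch the V-fork stop, and I handed the job in at about 8.5 s with the gripper clear.

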